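# Shut the red air valve in the bench service box

### The job

Lessons are over and the bench air must be turned off. With the fingertips only, push the loose yellow cover of the grey service box along its rails, fully aside onto the plain half of the box, then push the lever with the red sleeve all the way round until it is shut, square across its pipe. Do not lift the cover or pinch the lever, leave the cover open and the blue lever as it is, and do not disturb the other things on the bench.

Things in the scene. Friction and masses are not known exactly. Their poses are not given: they have to be found in the camera images.
- box: grey bench service box fixed on the bench, 170 (x) x 520 (y) x 85 mm high; origin under its centre, z up. Its -y half is an open-topped well (inside x -68..+68 mm, y -250..-5 mm) that holds the two valves side by side 100 mm apart, pivots at x = -30 mm, y = -168 and -68 mm (which is which varies); its +y half is a plain closed top. Steel guide rails and end stops 10 mm high run round the top edge. A ledge 66 mm wide and 35 mm high runs along the far (+x) side
- cover: loose flat yellow-painted cover, 154 (x) x 252 (y) x 6 mm thick, 0.4 kg, lying on the box top between the rails (2 mm play); origin at the centre of its underside, 85 mm above the bench; axes as the box. It slides along the box's y: centre at about y = -125 mm of the box when closed over the well (it may start up to 25 mm ajar), +126 mm when fully aside against the far end stop, over the plain half. Slides with about 1 to 4 N
- cover_push (a point): middle of the upright face of the black wedge-shaped push rib on the cover: 75 mm from the cover's centre towards its -y, 17 mm above its underside. The face looks to -y, is 92 mm wide (x) and 22 mm high above the cover's top (from 6 to 28 mm over the cover's underside); 51 mm of flat cover lies before it; behind it the rib slopes down
- red_lever (a joint): angle of the red valve lever: 0 = open (lever along the box's +x, in line with its pipe), 1.6 = shut (at its stop, lever along the box's -y, across the pipe); it turns clockwise seen from above about a vertical pivot and stays where it is left; it takes about 0.15 N m (some 3 N at 45 mm from the pivot)
- red_pivot (a point): point on the pivot axis of the red valve, at mid-height of its lever, 68 mm above the bench (17 mm below the top of the box walls); round hub 24 mm across, fixed pipe and brass body below it
- red_tip (a point): end of the red lever, 62 mm from the pivot at the same height. The lever's red sleeve runs from 14 to 62 mm from the pivot, 14 mm wide and 14 mm high (its two side halves are red_lever_c3, the side pushed to shut it, facing the box's +y when open, and red_lever_c2, the other side); 49 mm of free depth below it down to the well floor, apart from the pipe (its top 28 mm below the lever's mid-height)
- blue_lever (a joint): angle of the blue valve lever: 0 = open (lever along the box's +x, in line with its pipe), 1.6 = shut (at its stop, lever along the box's -y, across the pipe); it turns clockwise seen from above about a vertical pivot and stays where it is left; it takes about 0.15 N m (some 3 N at 45 mm from the pivot)
- blue_pivot (a point): point on the pivot axis of the blue valve, at mid-height of its lever, 68 mm above the bench (17 mm below the top of the box walls); round hub 24 mm across, fixed pipe and brass body below it
- blue_tip (a point): end of the blue lever, 62 mm from the pivot at the same height. The lever's blue sleeve runs from 14 to 62 mm from the pivot, 14 mm wide and 14 mm high (its two side halves are blue_lever_c3, the side pushed to shut it, facing the box's +y when open, and blue_lever_c2, the other side); 49 mm of free depth below it down to the well floor, apart from the pipe (its top 28 mm below the lever's mid-height)
- jar: small amber flux jar, 38 mm across, 48 mm high, standing on the ledge along the box's far side; origin under its centre
- spool: solder spool, 48 mm across, 42 mm high, standing on the same ledge; origin under its centre
- meter: black multimeter lying on the bench, 75 x 140 x 40 mm; origin under its centre
- stand: black soldering-iron stand with a yellow sponge, 90 x 170 mm, 95 mm high; origin under its centre
- pump: brass-coloured desoldering pump lying on the bench, 20 x 195 x 20 mm, its long side along its y; origin under its centre
- drivers: open grey case of small screwdrivers, 120 x 210 x 22 mm; origin under its centre

How it is judged:
By the outcome, as a careful person would: the job done as asked, in the order asked, and still so for the second after the job is handed in, with the robot touching nothing.
It also fails if it takes over 48 s, if anything falls off the work surface, if the arm or the gripper's body presses on something with over 40 N, if the wrist force passes 120 N, or if a joint passes its speed limit or range.

### The arm

A 6-joint arm with a two-finger parallel gripper is mounted at the origin on the work surface. World frame = base frame: x ahead of the robot, y to its left, z up, the work surface at z = 0. Lengths are in m, angles in rad, forces in N, time in s.
With the tool pointing down it reaches from about 0.35 to 0.975 m from the base axis. Payload 4.9 kg.
Tool frame: the origin (TCP) lies at the very end of the fingers, on their centre line; the grasp point (between the pads) lies 19 mm behind it; z points along the fingers, y is the direction in which the jaws open and shut (so a half turn about z gives the same grasp; the last joint's range is limited). The gripper opens to 85 mm and grips with 20 to 120 N. Pads are 22 mm wide; open, the fingers measure 114 mm over their backs; the gripper's body (76 mm by 85 mm) begins 54 mm behind the grasp point. The pads swing forward as they close: fully open they stand 13 mm farther back than shut.
Start: joints at [-1.35, 0.053, 1.613, -0, 1.476, -0.119], TCP at [0.208, -0.589, 0.231] pointing down, gripper open.
Joint ranges: [-3.01, 3.01], [-1.01, 2.22], [0.06, 2.58], [-1.02, 4.17], [0.09, 2.62], [-3.14, 3.14]. Speed limits (rad/s): [2.57, 2.57, 3.14, 3.14, 3.14, 3.14].

### API

Orientations are given as a rotation vector (axis times angle).
In Python, from bench import status, optics, env gives the robot as it stands.
- The arm moves only by the shell command python3 -m crank 'ROWS' [FORCE]. ROWS is JSON, a list that holds one entry, the list of rows, each a list of 7 numbers: the turn, a rotation vector about the tool's x, y, z in units of 5 degrees (1.0 is 5 degrees), then the shift along the tool's x, y, z in units of 30 mm (1.0 is 30 mm), then the finger opening in mm, from 0 to 85.4. In form: [[[wx, wy, wz, dx, dy, dz, claw], ...]]. A call has 1 to 12 rows; each row shifts and turns the commanded pose from where the row before left it, along the tool's axes as they then stand; what a row does not reach is not made up. A row lasts 1/12 s, in which the tool goes at most 41.7 mm and 7.16 degrees, less where a joint would pass 70% of its speed; a pose out of reach is approached as far as the arm can. A call is refused whole if a number of a shift passes 1 or a number of a turn 1, either way. A call with a gripper value outside its range is refused whole. The fingers move at their own pace and stop on an object; FORCE is the grip in N (left out, the last holds). Time passes only in rows, so rows that do not move let the fingers close. It gives the time, the measured TCP pose, the force and the opening at its end, in the units of the state.
- status.state(): the state, without advancing time (a new reading comes with each control period).
- optics.get_image(name): name is "side" or "top" or "wrist"; returns the picture (420x560x3 uint8, red, green, blue); there is no depth.
- optics.get_calibration(name): a dict with "mtx" (3x3 intrinsics, pixels), "dist_coeffs" ([k1, k2, p1, p2, k3] as OpenCV has them; the pictures are not rectified), "R" (3x3) and "t" (3): a world point X has camera coordinates R X + t. Camera axes: x right, y down, z forward; pixel columns grow to the right and rows downward; lengths in m; the calibration is good to about 2 mm. A picture is of the moment at which its call begins: read the wrist's pose just before it. get_calibration takes no time and is no camera call; for the wrist camera it gives the pose at the moment of the call.
- env.finish_job(): hands the job in, once; it reports no verdict.
The state is a dict: "clock": time; "joints": joint angles; "joint_vel": joint speeds; "effort": joint torques, N m; "tool_pos": TCP position; "tool_rot": TCP orientation; "force": force on the tool from outside, world axes, zero at the start; "wrist_torque": the same for the moment, N m; "finger_gap": finger opening in m.
Only numpy, scipy, OpenCV 4.12 (cv2) and the standard library are available. Lean on these libraries where they do the work, as an engineer would, in place of code of your own. Each camera call takes 0.05 s, during which the arm holds its last target.

## Working session

There is one attempt and no reset: what is moved stays moved. The work goes in short steps, Python scripts to look and compute and a shell command to move; the robot and the scene stay as the last step left them, time stands still between calls to the robot, and variables do not carry over. Pictures are saved under pics/ and viewed, and the job is handed in when it is done.

```bash
ls; mkdir -p pics; python3 - <<'E'
from bench import status, optics, env
import cv2,numpy as np
print(status.state())
for n in ["side","top","wrist"]:
    c=optics.get_calibration(n); im=optics.get_image(n)
    print(n,c)
    cv2.imwrite(f"pics/{n}0.png",im[:,:,::-1])
E
```

```text
pics
{'clock': 0.0, 'joints': array([-1.35001151e+00,  5.33739841e-02,  1.61430454e+00, -3.24244488e-05,
        1.47600486e+00, -1.19011941e-01]), 'joint_vel': array([ 0.00011357,  0.00195729,  0.00157413, -0.0015998 ,  0.00170367,
       -0.0022182 ]), 'effort': array([ 4.21459281e-04, -3.93675113e+01, -3.70178711e+01, -9.72399948e-05,
        6.91576468e-03, -2.46766353e-05]), 'tool_pos': array([ 0.20815548, -0.58865016,  0.23004611]), 'tool_rot': array([-3.09430268e+00, -5.30839400e-01,  2.17533078e-04]), 'force': array([0.42231737, 0.60333683, 0.23815133]), 'wrist_torque': array([ 0.01660708, -0.02020892, -0.02890085]), 'finger_gap': 0.08507376217385315}
side {'mtx': array([[494.35684223,   0.        , 290.57738557],
       [  0.        , 494.35684223, 204.53673518],
       [  0.        ,   0.        ,   1.        ]]), 'dist_coeffs': array([-0.04642144,  0.        ,  0.        ,  0.        ,  0.        ]), 'R': array([[ 0.99813161, -0.05793052,  0.01942544],
       [-0.0198495 , -0.6081156 , -0.79360029],
       [ 0.05778659,  0.79173194, -0.60812929]]), 't': array([-0.51691748,
[... 242 characters left out ...]
,  0.        ,  0.        ,  0.        ]), 'R': array([[ 0.02435516, -0.99970135, -0.00200818],
       [-0.99496253, -0.02404421, -0.09732136],
       [ 0.09724401,  0.00436834, -0.99525098]]), 't': array([0.02026558, 0.51048678, 1.84663053])}
wrist {'mtx': array([[327.8214726 ,   0.        , 282.0613719 ],
       [  0.        , 327.8214726 , 211.80660327],
       [  0.        ,   0.        ,   1.        ]]), 'dist_coeffs': array([-0.0452554,  0.       ,  0.       ,  0.       ,  0.       ]), 'R': array([[ 0.33341481, -0.94277613, -0.00278253],
       [-0.90087486, -0.31946371,  0.29388334],
       [-0.27795511, -0.09547835, -0.95583725]]), 't': array([-0.62416973, -0.03922615,  0.38056708])}
```

View pics/side0.png

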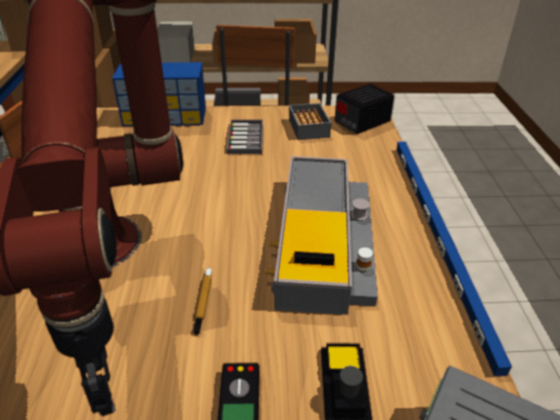

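View pics/top0.png

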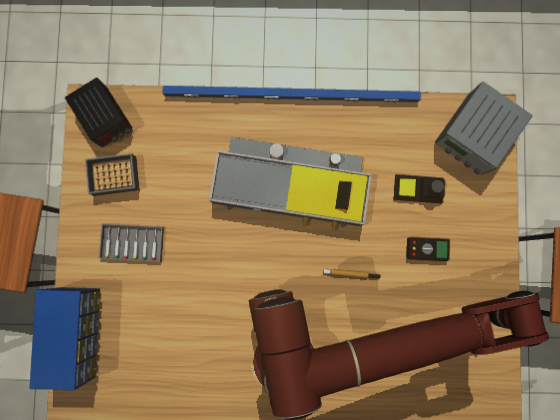

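View pics/wrist0.png

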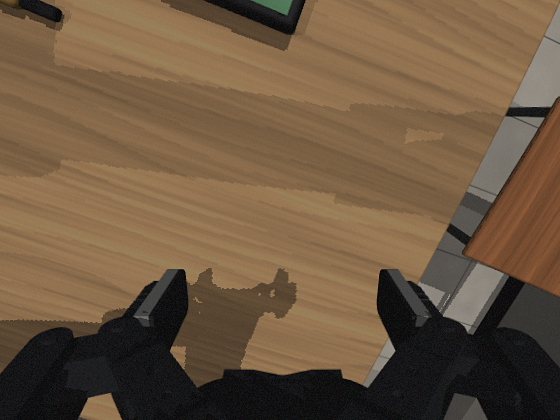

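Side view: the cover is yellow at about (315,245), with its black rib at (314,258). Top view: cover centre at about (329,191), rib at (343,195), plain half to the left, and the jar and spool on the ledge above. Next I measure these.

```bash
cat > h.py <<'E'
from bench import status, optics, env
import cv2,numpy as np
from scipy.spatial.transform import Rotation as Ro
def ray(n,uv,z,c=None):
    c=c or optics.get_calibration(n)
    uv=np.asarray(uv,float).reshape(-1,1,2)
    p=cv2.undistortPoints(uv,c["mtx"],c["dist_coeffs"]).reshape(-1,2)
    d=np.c_[p,np.ones(len(p))]@c["R"]; o=-c["R"].T@c["t"]
    return o+d*((z-o[2])/d[:,2])[:,None]
def proj(n,X,c=None):
    c=c or optics.get_calibration(n)
    return cv2.projectPoints(np.asarray(X,float).reshape(-1,3),cv2.Rodrigues(c["R"])[0],c["t"],c["mtx"],c["dist_coeffs"])[0].reshape(-1,2)
def yellow(im):
    h=cv2.cvtColor(im,cv2.COLOR_RGB2HSV); return cv2.inRange(h,(22,150,90),(34,255,255))
def big(m):
    cs=cv2.findContours(m,cv2.RETR_EXTERNAL,cv2.CHAIN_APPROX_NONE)[0]
    return max(cs,key=cv2.contourArea)
E
cat > m.py <<'E'
from h import *
for n in ["top","side"]:
    im=cv2.imread(f"pics/{n}0.png")[:,:,::-1].copy()
    c=big(yellow(im)); P=ray(n,c[:,0],0.091)[:,:2]
    r=cv2.minAreaRect((P*1000).astype(np.float32)); print(n,"cover",r, len(c)); print(cv2.boxPoints(r))
    # rib: dark inside the hull
    m=np.zeros(im.shape[:2],np.uint8); cv2.drawContours(m,[cv2.convexHull(c)],-1,255,-1)
    m=cv2.erode(m,np.ones((5,5)))
    d=((im.max(2)<60)&(m>0)).astype(np.uint8); k=big(d)
    print("rib",cv2.minAreaRect(k))
    x=ray(n,k[:,0],0.105)[:,:2]; print(cv2.minAreaRect((x*1000).astype(np.float32)))
im=cv2.imread("pics/top0.png"); cv2.imwrite("pics/top0c.png",cv2.resize(im[125:250,195:385],None,fx=4,fy=4,interpolation=cv2.INTER_CUBIC))
E
python3 m.py
```

```text
top cover ((564.8615112304688, -124.76518249511719), (252.0633544921875, 154.34674072265625), 82.52445220947266) 237
[[ 471.947    -239.68517 ]
 [ 624.9819   -259.76614 ]
 [ 657.776      -9.8452  ]
 [ 504.74115    10.235779]]
rib ((343.0899963378906, 194.87001037597656), (12.303659439086914, 27.152902603149414), 8.130102157592773)
((556.7645263671875, -178.8775177001953), (40.459266662597656, 90.09124755859375), 82.7358169555664)
side cover ((566.3510131835938, -125.36654663085938), (251.1963653564453, 153.00277709960938), 82.43891143798828) 262
[[ 473.9882   -239.80637 ]
 [ 625.66064  -259.93896 ]
 [ 658.71387   -10.926727]
 [ 507.04138     9.205872]]
rib ((313.6401062011719, 258.2587585449219), (38.986427307128906, 10.791443824768066), 3.5763344764709473)
((556.9539184570312, -194.08680725097656), (35.41999816894531, 87.94339752197266), 82.61518859863281)
```

```bash
ls pics
```

```text
side0.png
top0.png
top0c.png
wrist0.png
```

View pics/top0c.png

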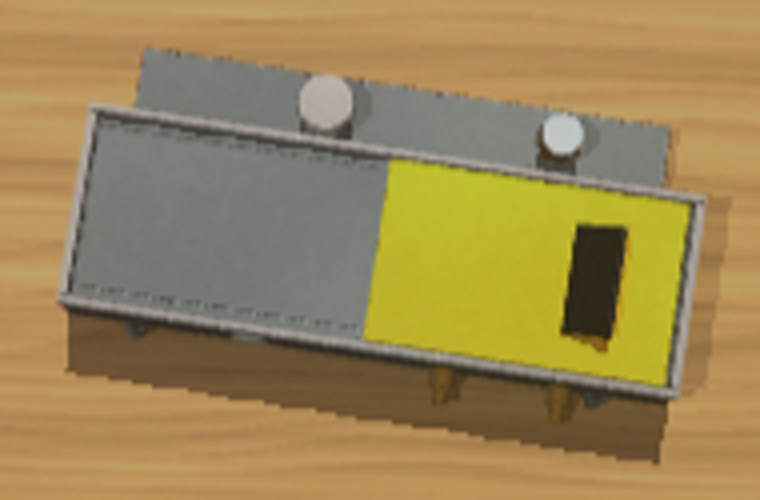

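Measured: the cover centre is at about (0.5655, -0.125), with box yaw about -7.5° (box +y lies along world angle 82.5°). First I close the fingers and turn tool x towards box +y, which leaves joint 6 room for the lever sweep.

```bash
python3 -m crank '[[[0,0,-1,0.5,0,0,0],[0,0,-1,0.5,0,0,0],[0,0,-1,0.5,0,0,0],[0,0,-1,0.5,0,0,0],[0,0,-1,0.5,0,0,0],[0,0,-1,0.5,0,0,0],[0,0,-1,0.5,0,0,0],[0,0,-1,0.5,0,0,0],[0,0,-1,0.5,0,0,0],[0,0,-1,0.5,0,0,0],[0,0,-1,0.5,0,0,0],[0,0,-1,0.5,0,0,0]]]' 20
cat >> h.py <<'E'
YB=np.deg2rad(-7.5); XB=np.array([np.cos(YB),np.sin(YB),0]); YBv=np.array([-np.sin(YB),np.cos(YB),0])
C0=np.array([0.5655,-0.125,0.085])
def go(P,yaw):
    s=status.state(); R=Ro.from_rotvec(s["tool_rot"]); x=R.as_matrix()[:,0]
    cy=np.rad2deg(np.arctan2(x[1],x[0]))
    print("t",round(s["clock"],2),"pos",s["tool_pos"].round(4),"yaw",cy.round(2),"tilt",R.as_matrix()[:2,2].round(4),"F",s["force"].round(2),"gap",round(s["finger_gap"],4),"q",s["joints"].round(2))
    print("turn z units",(-(yaw-cy)/5).round(3),"shift units in present axes",(R.inv().apply(P-s["tool_pos"])/0.03).round(3), "in final axes",(Ro.from_matrix(np.c_[[np.cos(np.deg2rad(yaw)),np.sin(np.deg2rad(yaw)),0],[np.sin(np.deg2rad(yaw)),-np.cos(np.deg2rad(yaw)),0],[0,0,-1]]).inv().apply(P-s["tool_pos"])/0.03).round(3))
E
python3 - <<'E'
from h import *
P=C0-0.103*YBv; P[2]=0.15; go(P,82.5)
E
```

```text
clock: 1.15
tool_pos: [0.3259, -0.4627, 0.2308]
tool_rot: [-2.411, -2.013, -0.0]
force: [-0.2, 0.1, 0.3]
finger_gap: -0.0001
t 1.15 pos [ 0.3259 -0.4627  0.2308] yaw 79.73 tilt [-0.0003  0.0008] F [-0.18  0.13  0.28] gap -0.0001 q [-1.09 -0.09  1.75  0.    1.48 -0.91]
turn z units -0.554 shift units in present axes [9.068 6.018 2.697] in final axes [8.769 6.448 2.693]
```

```bash
python3 -m crank '[[[0,0,-0.55,0.4,0.3,0,0],[0,0,0,0.8,0.6,0,0],[0,0,0,0.8,0.6,0,0],[0,0,0,0.8,0.6,0,0],[0,0,0,0.8,0.6,0,0],[0,0,0,0.8,0.6,0,0],[0,0,0,0.8,0.6,0,0],[0,0,0,0.8,0.6,0.3,0],[0,0,0,0.8,0.6,0.5,0],[0,0,0,0.8,0.6,0.7,0],[0,0,0,0.8,0.6,0.6,0],[0,0,0,0,0,0,0]]]'
python3 - <<'E'
from h import *
P=C0-0.103*YBv; P[2]=0.099; go(P,82.5)
print(optics.get_calibration("wrist")["t"])
for n in ["wrist","side"]:
    cv2.imwrite(f"pics/{n}1.png",optics.get_image(n)[:,:,::-1])
E
```

```text
clock: 2.15
tool_pos: [0.5477, -0.235, 0.163]
tool_rot: [-2.356, -2.066, 0.001]
force: [-0.4, -0.5, -0.3]
finger_gap: 0.0
t 2.15 pos [ 0.5477 -0.235   0.163 ] yaw 82.47 tilt [-0.0057  0.0057] F [-0.4  -0.46 -0.33] gap 0.0 q [-0.53  0.04  1.74  0.    1.37 -0.4 ]
turn z units -0.006 shift units in present axes [0.269 0.124 2.134] in final axes [0.28  0.111 2.133]
[-0.57217051 -0.17356957  0.27190326]
```

View pics/wrist1.png

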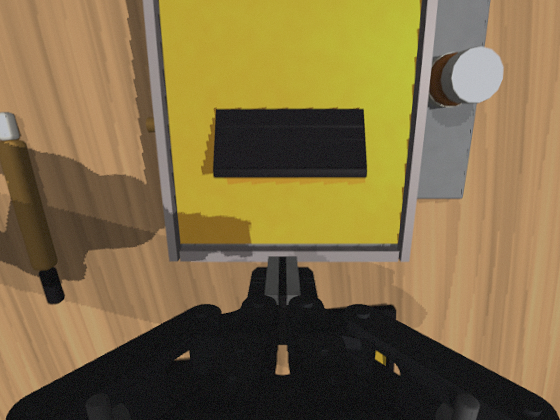

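View pics/side1.png

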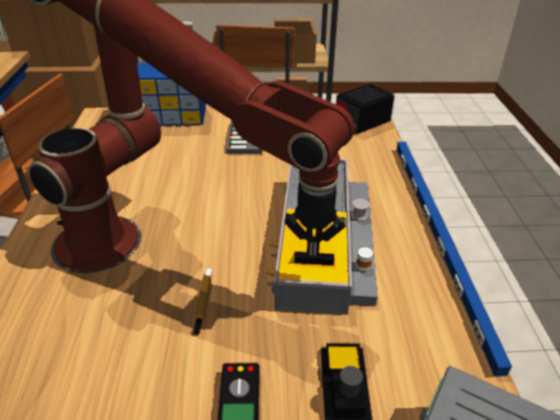

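Wrist view: the rib's front edge is at row ~177, columns 215–366. The fingers sit centred in front of it at (283,260), over the end rail. Quick check of the rib's position before going down.

```bash
python3 - <<'E'
from h import *
P=C0-0.103*YBv; P[2]=0.099; go(P,82.5)
c=optics.get_calibration("wrist"); im=optics.get_image("wrist"); cv2.imwrite("pics/wrist2.png",im[:,:,::-1])
d=(im.max(2)<60).astype(np.uint8)[:230]; d[:,:190]=0; d[:,395:]=0; k=big(d)
print(cv2.boundingRect(k))
x,y,w,h=cv2.boundingRect(k)
def bx(p): q=p-C0; return np.c_[q@XB,q@YBv,p[:,2]].round(4)
for z in (.091,.113): print(bx(ray("wrist",[[x,y+h],[x+w,y+h],[x+w/2,y+h]],z,c)))
print("proj of expected top face edge", proj("wrist",[C0-0.075*YBv+s*XB+[0,0,z] for s in(-.046,.046) for z in (.006,.028)],c))
r=cv2.minAreaRect(k); print(r)
E
```

```text
t 2.25 pos [ 0.5472 -0.2387  0.1666] yaw 82.34 tilt [-0.0029  0.0013] F [ 0.38 -0.71 -0.23] gap -0.0001 q [-0.54  0.04  1.74 -0.    1.37 -0.4 ]
turn z units -0.032 shift units in present axes [0.402 0.116 2.253] in final axes [0.403 0.11  2.252]
(214, 102, 152, 68)
[[-0.0498 -0.0783  0.091 ]
 [ 0.0527 -0.0785  0.091 ]
 [ 0.0014 -0.0785  0.091 ]]
[[-0.0451 -0.0746  0.113 ]
 [ 0.0471 -0.0747  0.113 ]
 [ 0.001  -0.0747  0.113 ]]
proj of expected top face edge [[219.35662645 165.06541687]
 [212.60956894 170.72320372]
 [356.4333296  164.80812626]
 [364.18903318 170.44688328]]
((289.5, 135.5), (67.0, 151.0), 90.0)
```

The estimate agrees within 1 mm. Going down in front of the rib.

```bash
python3 -m crank '[[[0,0,0,0.2,0.1,0.5,0],[0,0,0,0.2,0.05,0.5,0],[0,0,0,0,0,0.5,0],[0,0,0,0,0,0.4,0],[0,0,0,0,0,0.3,0],[0,0,0,0,0,0,0]]]'
python3 - <<'E'
from h import *
P=C0-0.075*YBv; P[2]=0.099; go(P,82.5)
E
```

```text
clock: 2.8
tool_pos: [0.5522, -0.2289, 0.1005]
tool_rot: [-2.366, -2.062, 0.002]
force: [0.4, -0.1, 0.2]
finger_gap: -0.0
t 2.8 pos [ 0.5522 -0.2289  0.1005] yaw 82.15 tilt [-0.0027  0.0013] F [ 0.39 -0.15  0.17] gap -0.0 q [-0.52  0.11  1.78 -0.    1.25 -0.38]
turn z units -0.07 shift units in present axes [ 0.992 -0.018  0.05 ] in final axes [ 0.993 -0.012  0.049]
```

```bash
python3 -m crank '[[[0,0,-0.07,0.2,0,0,0],[0,0,0,0.2,0,0,0],[0,0,0,0.1,0,0,0],[0,0,0,0.1,0,0,0],[0,0,0,0.15,0,0,0],[0,0,0,0.2,0,0,0],[0,0,0,0.25,0,0,0],[0,0,0,0.25,0,0,0],[0,0,0,0.25,0,0,0],[0,0,0,0.25,0,0,0],[0,0,0,0.25,0,0,0],[0,0,0,0.1,0,0,0]]]'
python3 - <<'E'
from h import *
P=C0+(0.251-0.086)*YBv; P[2]=0.099; go(P,82.5)
im=optics.get_image("top"); cv2.imwrite("pics/top3.png",im[:,:,::-1])
cv2.imwrite("pics/wrist3.png",optics.get_image("wrist")[:,:,::-1])
E
```

```text
clock: 3.8
tool_pos: [0.5632, -0.1598, 0.1033]
tool_rot: [2.358, 2.073, 0.0]
force: [-0.5, -5.0, 3.4]
finger_gap: -0.0001
t 3.8 pos [ 0.5632 -0.1598  0.1033] yaw 82.62 tilt [ 0.0013 -0.0015] F [-0.52 -5.03  3.44] gap -0.0001 q [-0.4   0.07  1.82 -0.    1.25 -0.27]
turn z units 0.024 shift units in present axes [ 6.661 -0.062  0.133] in final axes [ 6.661 -0.076  0.142]
```

View pics/wrist3.png

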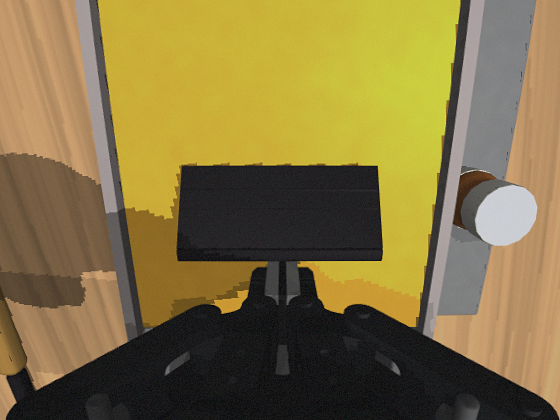

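Contact is made and the cover has moved (rib against the fingertips at row 260). Continuing, with a slight downward correction.

```bash
python3 -m crank '[[[0,0,0,0.15,0,0.05,0],[0,0,0,0.25,0,0.05,0],[0,0,0,0.25,0,0.03,0],[0,0,0,0.25,0,0,0],[0,0,0,0.25,0,0,0],[0,0,0,0.25,0,0,0],[0,0,0,0.25,0,0,0],[0,0,0,0.25,0,0,0],[0,0,0,0.25,0,0,0],[0,0,0,0.25,0,0,0],[0,0,0,0.25,0,0,0],[0,0,0,0.1,0,0,0]]]'
python3 - <<'E'
from h import *
P=C0+(0.251-0.086)*YBv; P[2]=0.099; go(P,82.5)
E
```

```text
clock: 4.9
tool_pos: [0.5734, -0.0786, 0.0989]
tool_rot: [2.36, 2.073, -0.001]
force: [-0.4, -6.6, 4.1]
finger_gap: -0.0003
t 4.9 pos [ 0.5734 -0.0786  0.0989] yaw 82.59 tilt [ 0.0003 -0.0012] F [-0.41 -6.56  4.11] gap -0.0003 q [-0.26  0.06  1.83 -0.    1.25 -0.13]
turn z units 0.018 shift units in present axes [ 3.93  -0.054 -0.009] in final axes [ 3.93  -0.06  -0.004]
```

```bash
python3 -m crank '[[[0,0,0,0.2,0,0.02,0],[0,0,0,0.3,0,0.02,0],[0,0,0,0.3,0,0,0],[0,0,0,0.3,0,0,0],[0,0,0,0.3,0,0,0],[0,0,0,0.3,0,0,0],[0,0,0,0.3,0,0,0],[0,0,0,0.3,0,0,0],[0,0,0,0.3,0,0,0],[0,0,0,0.25,0,0,0],[0,0,0,0.2,0,0,0],[0,0,0,0.1,0,0,0]]]'
python3 - <<'E'
from h import *
P=C0+(0.251-0.086)*YBv; P[2]=0.099; go(P,82.5)
im=optics.get_image("top"); cv2.imwrite("pics/top4.png",cv2.resize(im[125:250,195:385,::-1],None,fx=4,fy=4,interpolation=cv2.INTER_CUBIC))
E
```

```text
clock: 5.9
tool_pos: [0.5856, 0.015, 0.0977]
tool_rot: [2.36, 2.073, -0.002]
force: [-0.7, -7.0, 5.8]
finger_gap: 0.0
t 5.9 pos [0.5856 0.015  0.0977] yaw 82.59 tilt [-0.0001 -0.0014] F [-0.66 -6.96  5.84] gap 0.0 q [-0.1   0.08  1.82 -0.    1.24  0.03]
turn z units 0.017 shift units in present axes [ 0.788 -0.053 -0.046] in final axes [ 0.788 -0.054 -0.045]
```

View pics/top4.png

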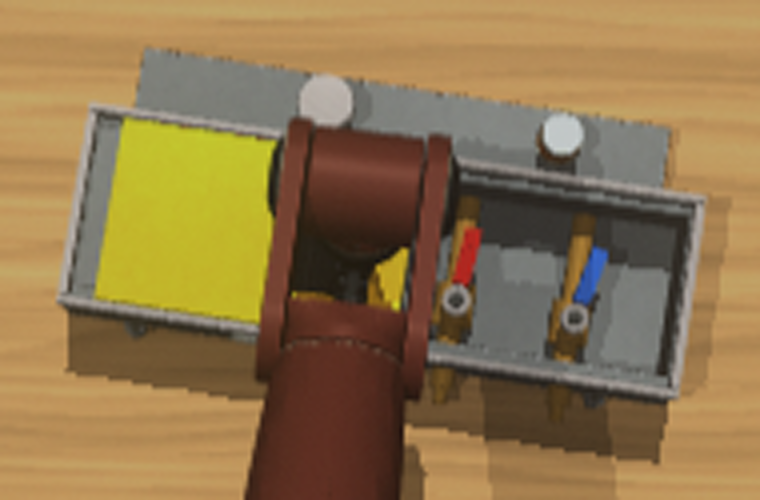

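The red lever is the one nearer the plain half (crop (468,258)) and blue is at (592,278). About 24 mm of cover travel is left.

```bash
python3 -m crank '[[[0,0,0,0.15,0,0,0],[0,0,0,0.15,0,0,0],[0,0,0,0.1,0,0,0],[0,0,0,0.1,0,0,0],[0,0,0,0.08,0,0,0],[0,0,0,0.08,0,0,0],[0,0,0,0.05,0,0,0],[0,0,0,0,0,0,0]]]'
python3 - <<'E'
from h import *
P=C0+(0.251-0.086)*YBv; P[2]=0.099; go(P,82.5)
im=optics.get_image("top"); cv2.imwrite("pics/top5.png",cv2.resize(im[125:250,195:385,::-1],None,fx=4,fy=4,interpolation=cv2.INTER_CUBIC))
E
```

```text
clock: 6.62
tool_pos: [0.5882, 0.0358, 0.0974]
tool_rot: [2.361, 2.072, -0.001]
force: [0.3, -5.7, 3.8]
finger_gap: -0.0003
t 6.62 pos [0.5882 0.0358 0.0974] yaw 82.56 tilt [-0.0003 -0.0009] F [ 0.34 -5.71  3.76] gap -0.0003 q [-0.07  0.09  1.81 -0.    1.25  0.07]
turn z units 0.011 shift units in present axes [ 0.088 -0.05  -0.052] in final axes [ 0.088 -0.05  -0.052]
```

View pics/top5.png

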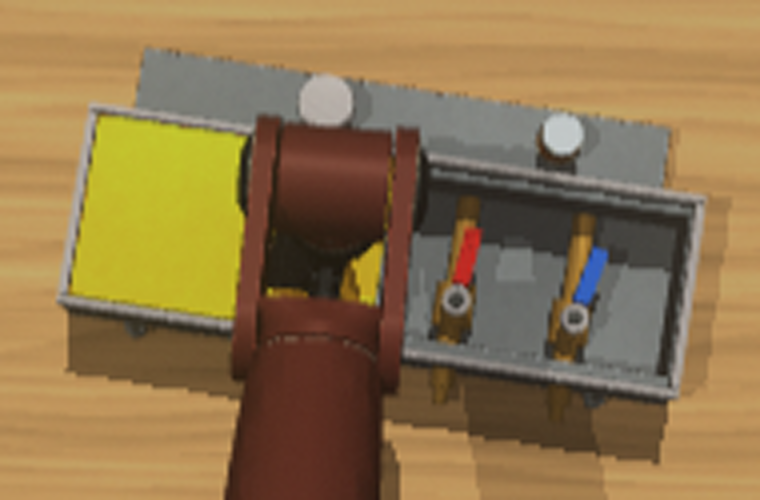

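Almost at the stop. I nudge until the force rises.

```bash
python3 -m crank '[[[0,0,0,0.06,0,0,0],[0,0,0,0.06,0,0,0],[0,0,0,0,0,0,0],[0,0,0,0,0,0,0]]]'
python3 -m crank '[[[0,0,0,0.06,0,0,0],[0,0,0,0.06,0,0,0],[0,0,0,0,0,0,0],[0,0,0,0,0,0,0]]]'
```

```text
clock: 7.0
tool_pos: [0.5882, 0.0366, 0.0974]
tool_rot: [2.358, 2.07, -0.009]
force: [-1.9, -14.8, 6.0]
finger_gap: -0.0002
clock: 7.33
tool_pos: [0.5882, 0.0367, 0.0975]
tool_rot: [2.355, 2.067, -0.018]
force: [-4.8, -24.8, 7.6]
finger_gap: -0.0001
```

At the stop (25 N, no movement). Backing off along -y, then up, and look.

```bash
python3 -m crank '[[[0,0,0,-0.2,0,0,0],[0,0,0,-0.2,0,0,0],[0,0,0,-0.3,0,0,0],[0,0,0,-0.3,0,-0.3,0],[0,0,0,-0.2,0,-0.6,0],[0,0,0,0,0,-0.6,0],[0,0,0,-0.3,0,-0.6,0],[0,0,0,-0.5,0,-0.6,0],[0,0,0,-0.5,0,-0.5,0],[0,0,0,-0.5,0,0,0],[0,0,0,0,0,0,0],[0,0,0,0,0,0,0]]]'
python3 - <<'E'
from h import *
P=C0+(0.251-0.086)*YBv; P[2]=0.099; go(P,82.5)
for n in ["wrist","top","side"]:
    c=optics.get_calibration(n);np.savez(f"pics/c_{n}6.npz",**c)
    im=optics.get_image(n); cv2.imwrite(f"pics/{n}6.png",im[:,:,::-1])
E
```

```text
clock: 8.33
tool_pos: [0.5773, -0.046, 0.1935]
tool_rot: [-2.361, -2.071, -0.001]
force: [-0.3, 0.3, -0.1]
finger_gap: 0.0002
t 8.33 pos [ 0.5773 -0.046   0.1935] yaw 82.5 tilt [0.0001 0.0009] F [-0.33  0.34 -0.09] gap 0.0002 q [-0.21 -0.03  1.76  0.    1.41 -0.08]
turn z units 0.001 shift units in present axes [ 2.834 -0.046  3.151] in final axes [ 2.837 -0.046  3.148]
```

View pics/wrist6.png

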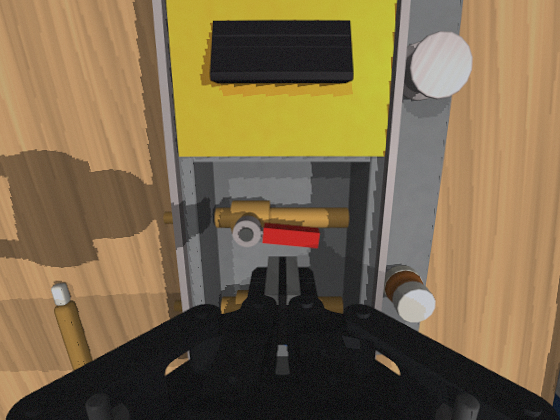

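View pics/side6.png

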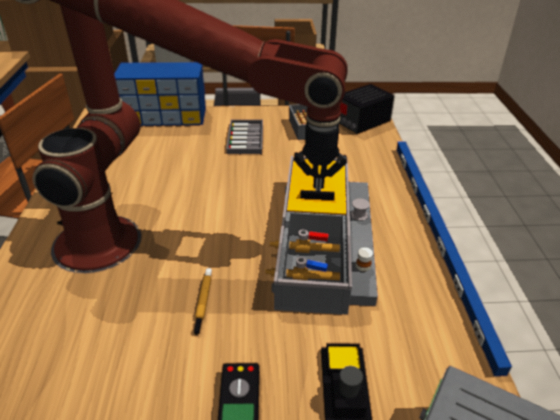

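The cover lies over the plain half. The red lever is at wrist (291,236) with its hub at (247,233), and it has already turned slightly clockwise. Measuring the lever.

```bash
cat > lev.py <<'E'
from h import *
import sys
def bx(p): q=p-BC; return np.c_[q@XB,q@YBv].round(4)
BC=C0+0.125*YBv
def lev(n,im,c):
    h=cv2.cvtColor(im,cv2.COLOR_RGB2HSV)
    for nm,m in (("red",cv2.inRange(h,(0,180,80),(6,255,255))|cv2.inRange(h,(174,180,80),(180,255,255))),("blue",cv2.inRange(h,(105,150,70),(125,255,255)))):
        Z=np.zeros_like(m); b=proj(n,[BC+x*XB+y*YBv+[0,0,.0] for x,y in((-.085,-.26),(.085,-.26),(.085,.0),(-.085,.0))],c)
        cv2.fillPoly(Z,[b.astype(np.int32)],255); m&=Z
        if m.sum()<255*20: continue
        k=big(m); p=ray(n,k[:,0],.075,c); q=bx(p)
        r=cv2.minAreaRect((q*1000).astype(np.float32)); v=cv2.fitLine((q*1000).astype(np.float32),cv2.DIST_L2,0,.01,.01).ravel()
        print(n,nm,"rect c",np.round(r[0],1),"size",np.round(r[1],1),"dir",np.round(np.rad2deg(np.arctan2(v[1],v[0])),1), "angle from pivot guess", np.round(np.rad2deg(np.arctan2(r[0][1]+(68 if nm=="red" else 168),r[0][0]+30)),1))
E
python3 - <<'E'
from lev import *
import lev as L
print("BC",L.BC)
for n in ["wrist","top","side"]:
    c=dict(np.load(f"pics/c_{n}6.npz")); im=cv2.imread(f"pics/{n}6.png")[:,:,::-1].copy()
    lev(n,im,c)
    k=big(yellow(im)); P=bx(ray(n,k[:,0],.091,c)); r=cv2.minAreaRect((P*1000).astype(np.float32)); print("cover",r, "ymin",P[:,1].min(),"ymax",P[:,1].max())
c=dict(np.load("pics/c_wrist6.npz"));print("hub",bx(ray("wrist",[[247,233]],.080,c)))
E
```

```text
BC [ 0.58181577 -0.00106939  0.085     ]
wrist red rect c [  8.5 -71.9] size [18.  47.4] dir -6.9 angle from pivot guess -5.8
cover ((0.29761505126953125, 49.98735046386719), (154.7263641357422, 104.66293334960938), 0.16276915371418) ymin -0.0025 ymax 0.1021
top red rect c [ -5.  -73.7] size [12.7 24.5] dir -19.9 angle from pivot guess -12.9
top blue rect c [   6.9 -179.1] size [12.9 44.8] dir -12.6 angle from pivot guess -16.7
cover ((-0.8072433471679688, 134.77816772460938), (154.16748046875, 228.0093536376953), 0.06562989205121994) ymin 0.0208 ymax 0.2488
side red rect c [  8.9 -80.9] size [27.5 48.2] dir -7.5 angle from pivot guess -18.3
side blue rect c [   8.7 -185. ] size [24.2 49.1] dir -12.4 angle from pivot guess -23.7
cover ((0.9134140014648438, 109.77792358398438), (232.17318725585938, 151.93609619140625), 89.81593322753906) ymin -0.0062 ymax 0.2261
hub [[-0.0284 -0.0681]]
```

Red lever: pivot at about box (-30, -69.5) mm, currently at about -6.5°. Positioning the fingertips on its +y side.

```bash
python3 - <<'E'
from lev import *
P=BC+.0154*XB-.0455*YBv; P[2]=.057; go(P,76.0)
E
```

```text
t 8.48 pos [ 0.577  -0.045   0.1924] yaw 82.61 tilt [-0.0014  0.0009] F [-0.68  0.5   0.09] gap -0.0004 q [-0.21 -0.03  1.76  0.    1.41 -0.08]
turn z units 1.322 shift units in present axes [-0.049  0.487  4.513] in final axes [0.01  0.482 4.514]
```

```bash
python3 -m crank '[[[0,0,0.7,0,0.24,0.2,0],[0,0,0.6,0,0.24,0.4,0],[0,0,0,0,0,0.5,0],[0,0,0,0,0,0.5,0],[0,0,0,0,0,0.5,0],[0,0,0,0,0,0.2,0],[0,0,0,0,0,0,0]]]'
python3 - <<'E'
from lev import *
P=BC+.0154*XB-.0455*YBv; P[2]=.057; go(P,76.0)
for n in ["wrist","side"]:
    cv2.imwrite(f"pics/{n}7.png",optics.get_image(n)[:,:,::-1])
E
```

```text
clock: 9.07
tool_pos: [0.59, -0.0471, 0.1214]
tool_rot: [-2.47, -1.934, 0.005]
force: [-1.2, -0.3, 0.8]
finger_gap: 0.0002
t 9.07 pos [ 0.59   -0.0471  0.1214] yaw 76.12 tilt [-0.005   0.0013] F [-1.18 -0.3   0.82] gap 0.0002 q [-0.21  0.07  1.78  0.    1.29  0.04]
turn z units 0.024 shift units in present axes [-0.028  0.056  2.148] in final axes [-0.028  0.045  2.148]
```

View pics/wrist7.png

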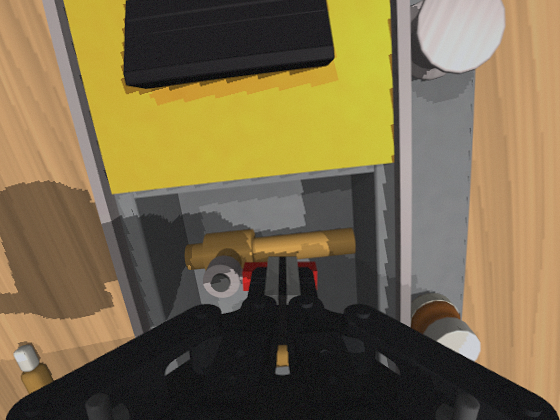

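Wrist view: fingertips in the well mouth between the cover edge and the red lever (which is behind the fingers at (250–315,270)), hub at (222,282). Verifying the clearance numerically before descending.

```bash
python3 - <<'E'
from lev import *
s=status.state(); print("tcp box",bx(s["tool_pos"][None]))
c=optics.get_calibration("wrist")
print("hub",bx(ray("wrist",[[222,282]],.080,c)))
im=cv2.imread("pics/wrist7.png")[:,:,::-1].copy(); lev("wrist",im,c)
print("red far corners",bx(ray("wrist",[[248,263],[316,262]],.075,c)))
print("tcp px",proj("wrist",[s["tool_pos"]],c))
E
```

```text
tcp box [[ 0.0159 -0.0449]]
hub [[-0.0263 -0.0709]]
wrist red rect c [ -9.  -68.6] size [25.4 12.4] dir 54.9 angle from pivot guess -1.6
red far corners [[-0.0085 -0.0617]
 [ 0.0352 -0.0659]]
tcp px [[282.8086572  271.51569593]]
```

The lever's +y face is at box y -62 to -66 and the finger's near side at -56. That is clear, so I descend.

```bash
python3 -m crank '[[[0,0,0,0.03,0.05,0.3,0],[0,0,0,0,0,0.4,0],[0,0,0,0,0,0.4,0],[0,0,0,0,0,0.4,0],[0,0,0,0,0,0.3,0],[0,0,0,0,0,0.2,0],[0,0,0,0,0,0,0],[0,0,0,0,0,0,0]]]'
python3 - <<'E'
from lev import *
P=BC+.0154*XB-.0455*YBv; P[2]=.057; go(P,76.0)
for n in ["wrist","side"]:
    cv2.imwrite(f"pics/{n}8.png",optics.get_image(n)[:,:,::-1])
E
```

```text
clock: 9.83
tool_pos: [0.5931, -0.0475, 0.0636]
tool_rot: [-2.474, -1.935, 0.001]
force: [0.4, -0.2, -0.7]
finger_gap: 0.0002
t 9.83 pos [ 0.5931 -0.0475  0.0636] yaw 76.06 tilt [-0.0011  0.0002] F [ 0.44 -0.24 -0.68] gap 0.0002 q [-0.21  0.14  1.81 -0.    1.19  0.04]
turn z units 0.013 shift units in present axes [-0.036 -0.057  0.218] in final axes [-0.036 -0.057  0.218]
```

View pics/wrist8.png

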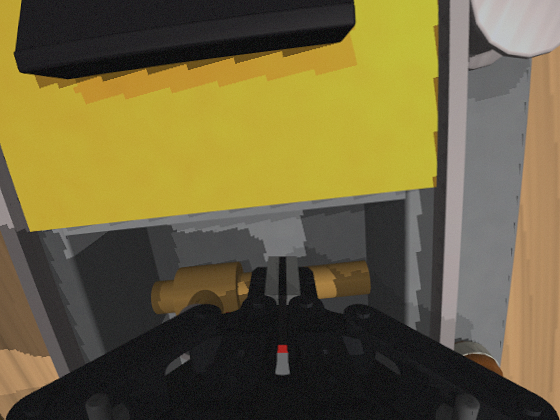

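```bash
python3 -m crank '[[[0,0,0,0,0,0.15,0],[0,0,0,-0.15,0,0.05,0],[0,0,0,-0.12,0,0,0],[0,0,0.5,-0.1,0,0,0],[0,0,1,-0.12,0.05,0,0],[0,0,1,-0.12,0.05,0,0],[0,0,1,-0.12,0.05,0,0],[0,0,1,-0.12,0.05,0,0],[0,0,0,0,0,0,0]]]'
cat >> lev.py <<'E'
def sw():
    s=status.state(); x=Ro.from_rotvec(s["tool_rot"]).as_matrix()[:,0]; b=bx(s["tool_pos"][None])[0]-[-.0285,-.0695]
    a=np.arctan2(x[1],x[0])-np.pi/2   # lever dir in world (tool y)
    ab=a-YB; ly=np.array([np.cos(ab),np.sin(ab)]); n=np.array([-np.sin(ab),np.cos(ab)])
    print("t",round(s["clock"],2),"tool face angle deg",np.rad2deg(ab).round(1),"r mm",(b@ly*1e3).round(1),"offset mm",(b@n*1e3).round(1),"z",s["tool_pos"][2].round(4),"F box x,y,z",(s["force"]@XB).round(1),(s["force"]@YBv).round(1),s["force"][2].round(1),"Mz",s["wrist_torque"].round(2),"q6",s["joints"][5].round(2))
E
python3 - <<'E'
from lev import *
sw()
cv2.imwrite("pics/top9.png",cv2.resize(optics.get_image("top")[125:250,195:385,::-1],None,fx=4,fy=4,interpolation=cv2.INTER_CUBIC))
cv2.imwrite("pics/wrist9.png",optics.get_image("wrist")[:,:,::-1])
E
```

```text
clock: 10.68
tool_pos: [0.5907, -0.0742, 0.0583]
tool_rot: [2.806, 1.413, 0.002]
force: [2.0, 2.1, -1.4]
finger_gap: 0.0003
t 10.68 tool face angle deg -29.1 r mm 41.9 offset mm 21.2 z 0.0583 F box x,y,z 1.7 2.3 -1.4 Mz [ 0.15 -0.29  0.02] q6 0.39
```

View pics/top9.png

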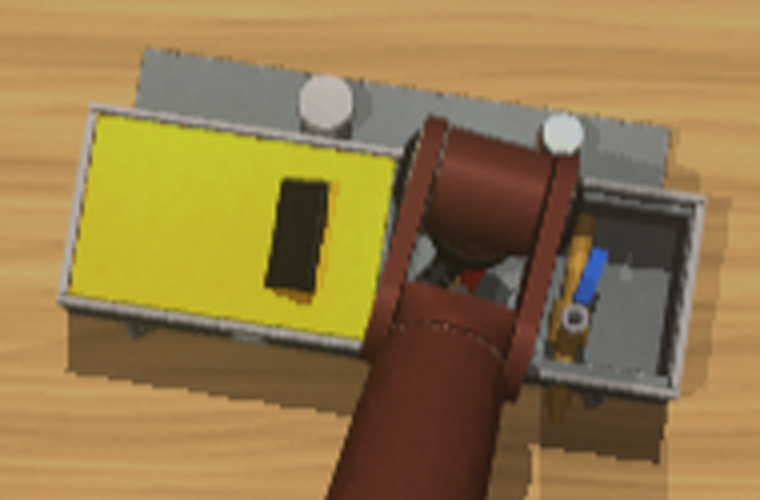

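View pics/wrist9.png

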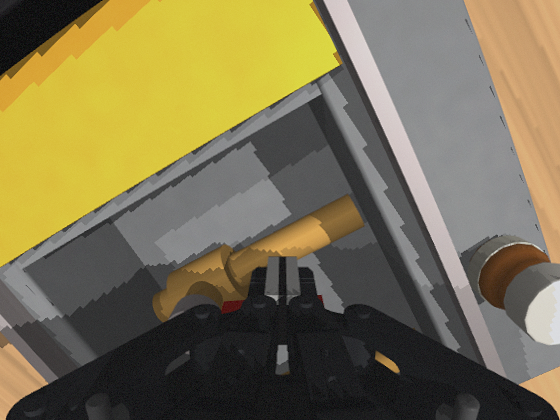

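Contact is made (~3 N) and the red sleeve is lying flush behind the fingers. Continuing the sweep.

```bash
python3 -m crank '[[[0,0,1,-0.13,0.05,0,0],[0,0,1,-0.13,0.05,0,0],[0,0,1,-0.13,0.05,0,0],[0,0,1,-0.13,0.05,0,0],[0,0,1,-0.13,0.05,0,0],[0,0,1,-0.13,0.05,0,0],[0,0,1,-0.13,0.05,0,0],[0,0,0,0,0,0,0]]]'
python3 - <<'E'
from lev import *
sw()
E
```

```text
clock: 11.45
tool_pos: [0.5764, -0.0996, 0.0588]
tool_rot: [3.099, 0.506, 0.003]
force: [1.9, -1.1, 0.7]
finger_gap: 0.0001
t 11.45 tool face angle deg -63.9 r mm 41.7 offset mm 19.6 z 0.0588 F box x,y,z 2.0 -0.9 0.7 Mz [-0.17 -0.37  0.05] q6 0.95
```

```bash
python3 -m crank '[[[0,0,1,-0.13,0.05,0,0],[0,0,1,-0.13,0.05,0,0],[0,0,1,-0.13,0.05,0,0],[0,0,1,-0.13,0.05,0,0],[0,0,1,-0.13,0.04,0,0],[0,0,0.2,-0.05,0,0,0],[0,0,0,0,0,0,0],[0,0,0,0,0,0,0]]]'
python3 - <<'E'
from lev import *
sw()
cv2.imwrite("pics/top10.png",cv2.resize(optics.get_image("top")[125:250,195:385,::-1],None,fx=4,fy=4,interpolation=cv2.INTER_CUBIC))
cv2.imwrite("pics/wrist10.png",optics.get_image("wrist")[:,:,::-1])
E
```

```text
clock: 12.12
tool_pos: [0.5569, -0.1089, 0.0589]
tool_rot: [3.134, -0.199, 0.002]
force: [3.0, -2.2, 0.3]
finger_gap: -0.0001
t 12.12 tool face angle deg -89.8 r mm 40.8 offset mm 17.7 z 0.0589 F box x,y,z 3.3 -1.8 0.3 Mz [-0.44 -0.45  0.07] q6 1.37
```

View pics/wrist10.png

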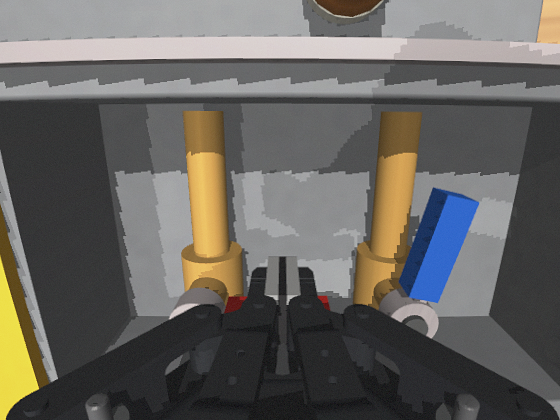

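The red sleeve is nearly square (red either side of the fingers at row 303) and blue is clear. Nudging on to the stop.

```bash
python3 -m crank '[[[0,0,0.2,-0.08,0,0,0],[0,0,0,-0.04,0,0,0],[0,0,0,0,0,0,0],[0,0,0,0,0,0,0]]]'; python3 -m crank '[[[0,0,0,-0.06,0,0,0],[0,0,0,-0.06,0,0,0],[0,0,0,0,0,0,0],[0,0,0,0,0,0,0]]]'
python3 - <<'E'
from lev import *
sw()
E
```

```text
clock: 12.55
tool_pos: [0.5551, -0.1088, 0.0591]
tool_rot: [3.131, -0.229, 0.01]
force: [10.3, -5.0, -2.7]
finger_gap: -0.0001
clock: 12.88
tool_pos: [0.5549, -0.1088, 0.0594]
tool_rot: [3.131, -0.23, 0.025]
force: [21.7, -5.9, -12.1]
finger_gap: 0.0001
t 12.88 tool face angle deg -90.9 r mm 40.5 offset mm 16.4 z 0.0594 F box x,y,z 22.3 -3.0 -12.1 Mz [-0.97 -3.59 -0.06] q6 1.39
```

It is at the stop: 22 N and no more motion. Backing away, lifting out and looking.

```bash
python3 -m crank '[[[0,0,0,0.1,0,0,0],[0,0,0,0.2,0,0,0],[0,0,0,0.4,0,0,0],[0,0,0,0.4,0,0,0],[0,0,0,0,0,-0.3,0],[0,0,0,0,0,-0.6,0],[0,0,0,0,0,-0.7,0],[0,0,0,0,0,-0.8,0],[0,0,0,0,0,-0.9,0],[0,0,0,0,0,-0.9,0],[0,0,0,0,0,-0.9,0],[0,0,0,0,0,0,0]]]'
python3 -m crank '[[[0,0,0,-0.9,0,-0.8,0],[0,0,0,-0.9,0,-0.8,0],[0,0,0,-0.9,0,-0.5,0],[0,0,0,-0.9,0,0,0],[0,0,0,-0.9,0,0,0],[0,0,0,-0.9,0,0,0],[0,0,0,0,0,0,0],[0,0,0,0,0,0,0]]]'
python3 - <<'E'
from lev import *
sw()
for n in ["wrist","top","side"]:
    c=optics.get_calibration(n);np.savez(f"pics/c_{n}11.npz",**c)
    im=optics.get_image(n); cv2.imwrite(f"pics/{n}11.png",im[:,:,::-1])
    lev(n,im,c); k=big(yellow(im)); P=bx(ray(n,k[:,0],.091,c)); r=cv2.minAreaRect((P*1000).astype(np.float32)); print("cover",r)
E
```

```text
clock: 13.88
tool_pos: [0.5837, -0.1125, 0.2185]
tool_rot: [3.132, -0.229, 0.013]
force: [1.1, -0.1, 1.5]
finger_gap: 0.0004
clock: 14.55
tool_pos: [0.4201, -0.0878, 0.2738]
tool_rot: [-3.133, 0.23, 0.001]
force: [0.2, 0.9, 0.8]
finger_gap: 0.0002
t 14.55 tool face angle deg -90.9 r mm 39.5 offset mm -119.9 z 0.2738 F box x,y,z 0.1 0.9 0.8 Mz [-0.02 -0.01  0.01] q6 1.34
wrist red rect c [ -30.8 -108.5] size [46.7 14.5] dir 88.5 angle from pivot guess -91.1
wrist blue rect c [   5.2 -177.7] size [14.6 43.2] dir -14.7 angle from pivot guess -15.3
cover ((-25.142364501953125, 83.14169311523438), (174.72430419921875, 108.44928741455078), 87.7093734741211)
top red rect c [ -33.5 -107.7] size [45.7 12.6] dir 87.1 angle from pivot guess -95.0
top blue rect c [   6.9 -179.1] size [12.9 44.8] dir -12.6 angle from pivot guess -16.7
cover ((-0.8908538818359375, 122.73957824707031), (154.4188232421875, 252.075439453125), 0.08620307594537735)
side red rect c [ -29.2 -115.4] size [14.8 58.2] dir -89.7 angle from pivot guess -89.0
side blue rect c [   8.1 -184.9] size [22.9 48.5] dir -11.2 angle from pivot guess -23.9
cover ((0.9948272705078125, 120.09930419921875), (252.38699340820312, 151.97056579589844), 89.64225006103516)
```

View pics/wrist11.png

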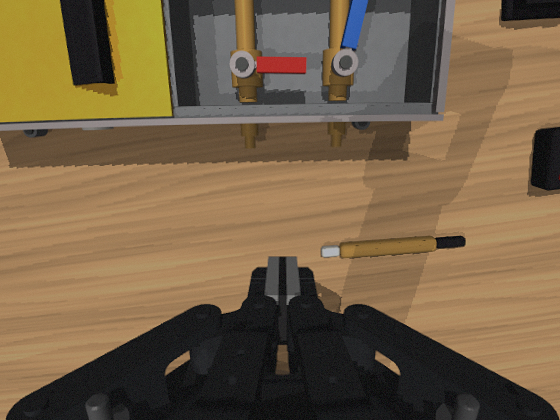

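View pics/side11.png

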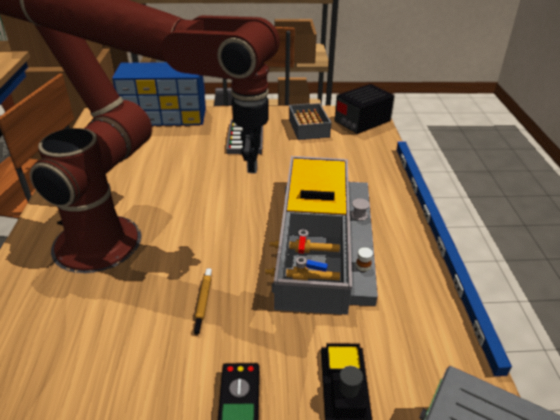

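View pics/top11.png

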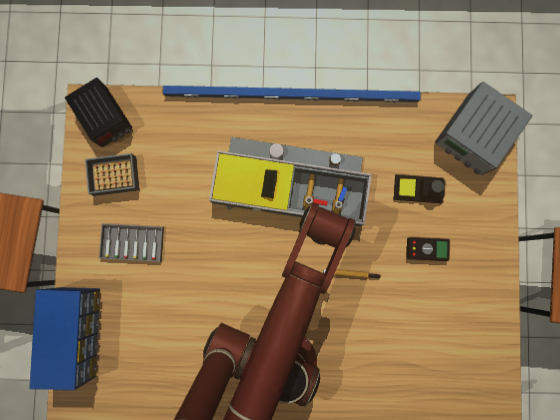

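The cover is over the plain half, the red lever is square across (wrist (280,65)) and blue is unchanged. One last check, for any gap between the cover and the far end stop.

```bash
python3 - <<'E'
import cv2
im=cv2.imread("pics/top11.png"); cv2.imwrite("pics/z11.png",cv2.resize(im[140:235,200:310],None,fx=6,fy=6,interpolation=cv2.INTER_NEAREST))
from bench import status; s=status.state(); print(s["clock"],s["joint_vel"].round(3),s["force"].round(1))
E
```

```text
14.7 [-0.001  0.018 -0.013 -0.001 -0.002  0.001] [-0.5  0.1 -0. ]
```

View pics/z11.png

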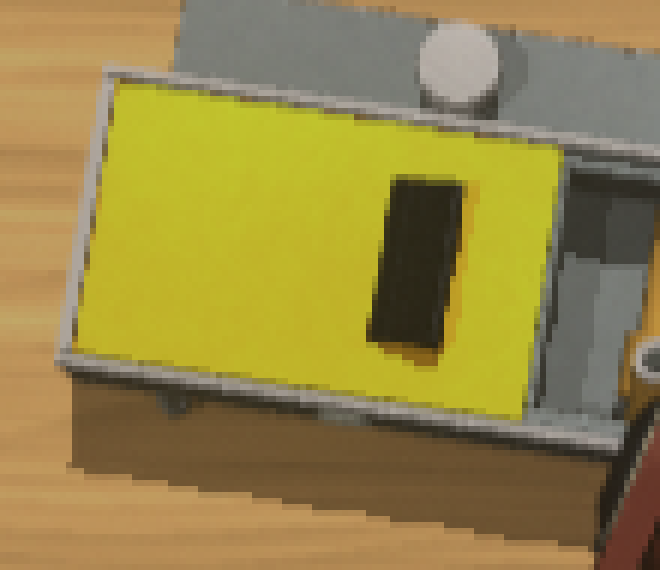

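The cover sits flush against the far end stop (left edge, columns 75–110, no gap). Handing in.

```bash
python3 -c "
from bench import env; print(env.finish_job())"
```

```text
the job is handed in; nothing more can be done
None
```

The yellow cover is pushed fully aside against its far end stop, and the red lever is pushed round to its own stop. I used closed fingertips only, with no lifting or pinching, and handed the job in after about 15 s of the 48 s allowed.

- **Cover:** at the end stop the push force rose to about 25 N with no further movement. A last zoomed top view shows no gap between the cover and the far end rail. The measured centre (+120 to +123 mm by camera, against a nominal +126 mm) reads low. I put that down to my box origin being about 2–3 mm off, because I assumed the cover started exactly closed.
- **Red lever:** at its stop the force was about 22 N with no further movement. After I backed away, the cameras put it at about -89° to -91° in the wrist and side views, and about -95° in the coarser top view, so it is square across its pipe.
- **Blue lever and other items:** the blue lever read the same in the top view before and after, about 12.5° off fully open. The jar, spool, pump, meter and stand look unmoved in the pictures.
- **Robot at hand-in:** it was clear of everything, with the measured force near zero.

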